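Seat the measuring cell in the lab meter and hold it for a reading

TASK

Open the bench meter so that its stiff display lid stands upright, take the measuring cell (the plug with the flat grip rib and two side pins), and push it down fully home in the meter's round port, pins through the notches. Keeping it pressed in, turn it clockwise (seen from above) a quarter turn against the return spring to its stop, and finish while still gripping it there, turned and pressed fully home, for the reading. Leave the lid upright and the other things on the bench where they are.

Things in the scene. Friction and masses are not known exactly. Their poses are not given: they have to be found in the camera images.
- meter: White bench meter, fixed, 180 mm deep (x, from -65 to +115 mm), 220 mm wide (y), deck 78 mm high. Origin on the bench under the port's axis; x points from the front (handle side) to the lid hinge, z up.
- port (a point): Centre of the port at the upper face of the dark ring (74 mm wide, 7 mm thick), 80 mm above the bench; axes as meter. Hole 35 mm diameter with two opposite notches, 11 mm wide, reaching 24.5 mm from the axis. The notch line lies at +45 degrees (anticlockwise from above) from the meter's x axis.
- lid (a joint): Lid angle in rad: 0 closed (over the port), 1.57 upright, 2.2 fully back; starts between 0 and 0.3. Stiff hinge: the lid stays where it is left; raising takes about 5 N at the handle. Lid plate 165 mm long, 12 mm thick.
- lid_handle (a point): Middle of the lid's steel bar handle: round bar 10 mm thick, 120 mm long along the meter's y axis (arms at both ends), 45 mm in front of the lid's front edge, 210 mm from the hinge axis, free all round; can be pinched from above and pivots in the fingers as the lid rises. Axes turn with the lid.
- lid_hinge (a point): Point on the lid's hinge axis at the middle of its width, 82 mm above the bench, 100 mm behind the port's axis; the hinge axis runs along the meter's y axis.
- cell: Measuring cell, loose, about 140 g, upright on the bench, with flat grip rib and side pins. Origin at the centre of its foot, z up. Barrel 32 mm diameter with tapered foot, flange 56 mm diameter from z = 34 to 40 mm. Fully home the flange rests on the ring (origin 46 mm above the bench). A half turn about z makes no difference.
- cell_pins (a point): On the cell's axis, 19.5 mm above its foot, at the two round pins, 7 mm thick, which stick out along the cell's +x and -x to 22.5 mm from the axis. To go in, the cell's x axis must lie along the notch line.
- cell_grip (a point): On the cell's axis, 60 mm above its foot, in the grey grip rib: 36 mm long (cell's x), 12 mm thick (y), from z = 40 to 74 mm.
- plunger (a joint): Travel of the sprung plate in the port, m. The cell's foot meets it with the flange still 8 mm above the ring (2 N); it reads about 0.008 with the cell home (8 N). From about 0.004 on the pins are clear under the ring and the cell can turn; let go after turning, the cell rises those 4 mm or comes out.
- rotor (a joint): Angle of the sprung carrier in the port that the pins turn, rad: 0 at rest, growing clockwise from above, stop at 1.46. The pins meet it after about 0.1 rad, so the stop is a quarter turn (1.57 rad) of the cell. It pushes back with 0.02 N m at first, 0.11 N m at the stop, and turns the cell back if let go.
- blank: Bystander: blanking plug, same barrel and flange as the cell (56 mm diameter) but a round 24 mm knob, no pins, 62 mm tall. Origin at its foot.
- jar: Bystander: small brown glass jar, 48 mm diameter, 60 mm tall. Origin at its foot.
- beaker: Bystander: glass beaker, 70 mm diameter, 80 mm tall. Origin at its foot.
There are look-alikes about, which are no part of the job. What is shaped like the cell but blue or purple is not meant.

How it is judged:
On the way, in this order (a step that is already met when the one before it is completed fails the run):
1. the lid stands upright (within about 11 degrees) (value of joint lid between 1.37 and 1.77 rad), for 0.2 s.
2. the cell is pushed down into the port against its spring (pins below the ring), not yet turned (all of step 1 and value of joint plunger above 0.0045 m and value of joint rotor below 0.35 rad and horizontal distance between cell and port below 0.004 m), for 0.1 s.
At the end, for the whole second after the job is handed in: The gripper still holds the cell (over 2 N on it); the cell sits upright in the port, pressed home to within 2 mm (flange on the ring), with the return carrier turned at least 1.3 rad of its 1.46; the lid stands upright within 0.2 rad (1.37 to 1.77) (all of step 1 and value of joint rotor above 1.3 rad and value of joint plunger above 0.006 m and z of cell in the frame of port between -0.038 and -0.032 m and horizontal distance between cell and port below 0.004 m and angle between cell's own z axis and vertical below 0.1 rad and contact force between the fingers and cell above 2 N); the arm keeps its last pose, push and grip.
It fails at once if a bystander (blanking plug, jar, beaker) is moved more than 25 mm (distance of any of blank, jar, beaker from where it was at the start of the episode above 0.025 m).
It also fails if it takes over 70 s, if anything falls off the work surface, if the arm or the gripper's body presses on something with over 40 N, if the wrist force passes 120 N, or if a joint passes its speed limit or range.

ROBOT

A 6-joint arm with a two-finger parallel gripper is mounted at the origin on the work surface. World frame = base frame: x ahead of the robot, y to its left, z up, the work surface at z = 0. Lengths are in m, angles in rad, forces in N, time in s.
With the tool pointing down it reaches from about 0.375 to 0.975 m from the base axis. Payload 3.8 kg.
Tool frame: the origin (TCP) lies on the mounting face of the last link; the fingertips stand 173 mm ahead of it and the grasp point (between the pads) lies 155 mm ahead of it; y points along the fingers, x is the direction in which the jaws open and shut, and the axes are right-handed (so a half turn about y gives the same grasp; the last joint's range is limited). The gripper opens to 85 mm and grips with 20 to 120 N. Pads are 22 mm wide; open, the fingers measure 114 mm over their backs; the gripper's body (76 mm by 85 mm) begins 54 mm behind the grasp point. The pads swing forward as they close: fully open they stand 13 mm farther back than shut.
Start: joints at [1.18, 0.264, 1.604, -0, 1.274, -0.037], TCP at [0.234, 0.633, 0.405] pointing down, gripper open.
Joint ranges: [-2.63, 2.63], [-0.94, 2.18], [0.31, 2.57], [-1.31, 4.45], [0, 2.66], [-2.55, 2.55]. Speed limits (rad/s): [2.57, 2.57, 3.14, 3.14, 3.14, 3.14].

INTERFACE

Orientations are given as a unit quaternion [x, y, z, w].
In Python, from plant import readout, viewer, ticket gives the robot as it stands.
- The arm moves only by the tool carry_out, never from a script. Its argument "increments" is a list that holds one entry, the list of rows, each a list of 7 numbers: the shift along the tool's x, y, z in m, then the turn, a rotation vector about the tool's x, y, z in degrees, then the closure, from 0 (fully open) to 1 (shut). A call has 1 to 20 rows; each row shifts and turns the commanded pose from where the row before left it, along the tool's axes as they then stand; what a row does not reach is not made up. A row lasts 1/10 s, in which the tool goes at most 50 mm and 8.59 degrees, less where a joint would pass 70% of its speed; a pose out of reach is approached as far as the arm can. A call with a gripper value outside its range is refused whole. The fingers move at their own pace and stop on an object; the grip force is fixed at half the most. Time passes only in rows, so rows that do not move let the fingers close. It gives the time, the measured TCP pose, the force and the opening at its end, in the units of the state.
- readout.observe(): the state, without advancing time (a new reading comes with each control period).
- viewer.get_image(name): name is "scene" or "top" or "wrist"; returns a dict with "pixels" (384x512x3 uint8, blue, green, red), "fov_y" (degrees; the focal length in pixels is half the picture's height over the tangent of half this angle, whatever the lens; pixels are square), "cx", "cy" (the principal point, pixels), "R" (3x3) and "t" (3): a world point X has camera coordinates R X + t; the wrist camera has in their place "hand_eye" (4x4, takes a point from camera to tool coordinates, whose origin is the TCP and whose axes are the tool frame's). Camera axes: x right, y down, z forward; pixel columns grow to the right and rows downward; lengths in m; the calibration is good to about 2 mm. A picture is of the moment at which its call begins: read the wrist's pose just before it. There is no depth.
- ticket.sign_off(): hands the job in, once; it reports no verdict.
The state is a dict: "time_s": time; "joint_pos": joint angles; "joint_vel": joint speeds; "joint_torque": joint torques, N m; "ee_pos": TCP position; "tool_rot": TCP orientation; "force": force on the tool from outside, world axes, zero at the start; "moment": the same for the moment, N m; "width": finger opening in m.
Only numpy, scipy, OpenCV 4.12 (cv2) and the standard library are available. Lean on these libraries where they do the work, as an engineer would, in place of code of your own. Each camera call takes 0.05 s, during which the arm holds its last target.

## Working session

There is one attempt and no reset: what is moved stays moved. The work goes in short steps, Python scripts to look and compute and a tool call to move; the robot and the scene stay as the last step left them, time stands still between calls to the robot, and variables do not carry over. Pictures are saved under pics/ and viewed, and the job is handed in when it is done.

Besides the shell and the picture viewer there is one more tool, called after "Call:" by a JSON object that holds its "name" and its "arguments". carry_out: Moves the arm, as the interface text tells. Its arguments: {"type":"object","properties":{"increments":{"type":"array"}},"required":["increments"]}

```bash
ls; mkdir -p pics; cat > h.py <<'E'
import numpy as np, cv2, json
from plant import readout, viewer, ticket
from scipy.spatial.transform import Rotation as Rn
def obs():
    return readout.observe()
def cam(name):
    s=obs(); im=viewer.get_image(name)
    H,W=im['pixels'].shape[:2]
    f=H/2/np.tan(np.radians(im['fov_y'])/2)
    K=np.array([[f,0,im['cx']],[0,f,im['cy']],[0,0,1]])
    if 'R' in im: R=np.array(im['R']);t=np.array(im['t'])
    else:
        T=np.eye(4);T[:3,:3]=Rn.from_quat(s['tool_rot']).as_matrix();T[:3,3]=s['ee_pos']
        M=np.linalg.inv(T@np.array(im['hand_eye']));R=M[:3,:3];t=M[:3,3]
    return np.array(im['pixels']),K,R,t
def save(name,fn):
    p,K,R,t=cam(name); cv2.imwrite(f'pics/{fn}.png',p); np.savez(f'pics/{fn}.npz',p=p,K=K,R=R,t=t)
    return p,K,R,t
def load(fn):
    d=np.load(f'pics/{fn}.npz');return d['p'],d['K'],d['R'],d['t']
def proj(X,K,R,t):
    c=(R@np.atleast_2d(X).T).T+t; q=(K@c.T).T; return q[:,:2]/q[:,2:]
def onplane(uv,z,K,R,t):
    d=R.T@np.linalg.inv(K)@np.array([uv[0],uv[1],1.]); C=-R.T@t
    return C+d*(z-C[2])/d[2]
E
python3 - <<'E'
from h import *
s=obs();print({k:np.round(v,4) for k,v in s.items()})
for n in ['scene','top','wrist']:
    p,K,R,t=save(n,n+'0');print(n,K[0,0],K[:2,2],-R.T@t)
E
```

```text
pics
{'time_s': np.float64(0.0), 'joint_pos': array([ 1.1801,  0.2648,  1.6054,  0.    ,  1.2737, -0.0369]), 'joint_vel': array([-0.0001,  0.0012,  0.    ,  0.0006,  0.0009,  0.001 ]), 'joint_torque': array([-5.0000e-04, -5.1513e+01, -3.6730e+01, -2.0000e-04,  1.3100e-02,
       -0.0000e+00]), 'ee_pos': array([0.2337, 0.6329, 0.4033]), 'tool_rot': array([ 0.5806,  0.4035, -0.4049, -0.5797]), 'force': array([ 0.0489,  0.1712, -0.0587]), 'moment': array([ 0.0092,  0.0359, -0.0242]), 'width': np.float64(0.0852)}
scene 461.4632516663843 [257.18566944 184.61770595] [1.4228109  0.42999742 0.97780272]
top 347.1930632661372 [257.15403159 201.2326423 ] [0.44787906 0.0326092  0.954348  ]
wrist 280.58715499523936 [260.18138301 189.25633258] [0.16985599 0.65609861 0.3725357 ]
```

View pics/scene0.png

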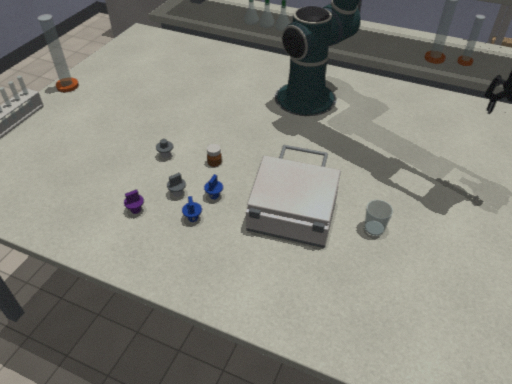

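View pics/top0.png

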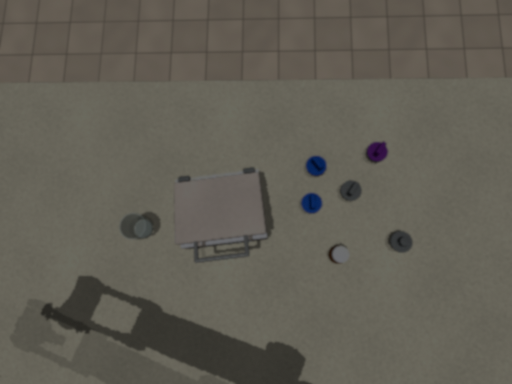

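View pics/wrist0.png

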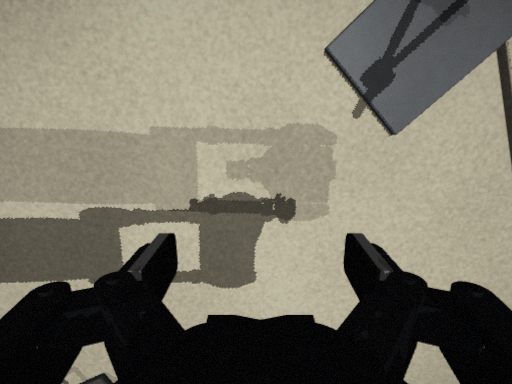

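The candidates for the cell, by their top-image pixels:
- Grey with rib: (350,190)
- Blue: (316,165) and (312,203)
- Purple: (376,152)
- Grey with round knob, the blank: (400,241)

I choose the grey one at (350,190), which is at scene pixel (176,184). Next I check it in a crop.

```bash
python3 - <<'E'
from h import *
a=load('top0')[0][140:270,290:430];b=load('scene0')[0][130:230,110:250]
A=cv2.resize(a,None,fx=4,fy=4,interpolation=cv2.INTER_CUBIC)[:520]
B=cv2.resize(b,None,fx=4,fy=4,interpolation=cv2.INTER_CUBIC)
cv2.imwrite('pics/cropA.png',cv2.convertScaleAbs(A,alpha=1.6));cv2.imwrite('pics/cropB.png',cv2.convertScaleAbs(B,alpha=1.2))
c=load('top0')[0][155:275,165:285];cv2.imwrite('pics/cropC.png',cv2.convertScaleAbs(cv2.resize(c,None,fx=5,fy=5,interpolation=cv2.INTER_CUBIC),alpha=1.4))
E
```

```text
(no output)
```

View pics/cropA.png

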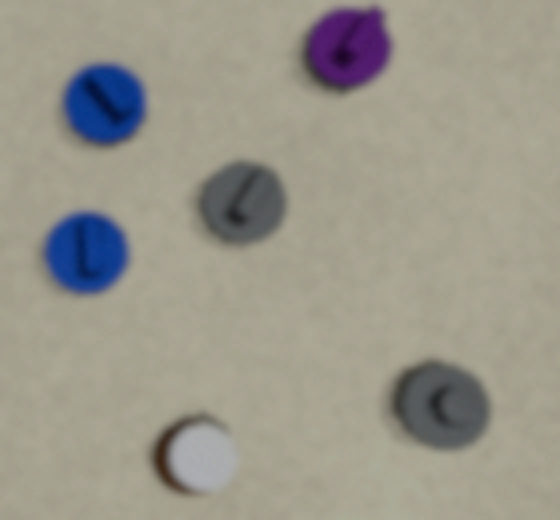

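View pics/cropB.png

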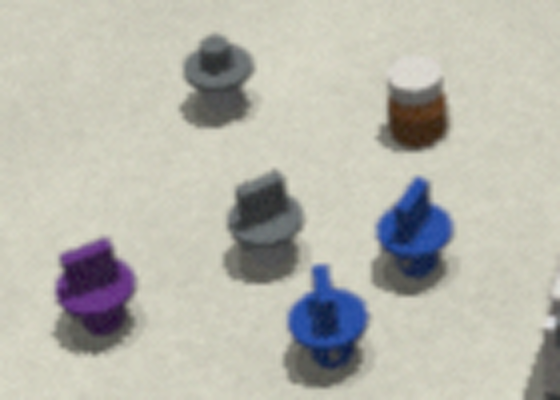

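View pics/cropC.png

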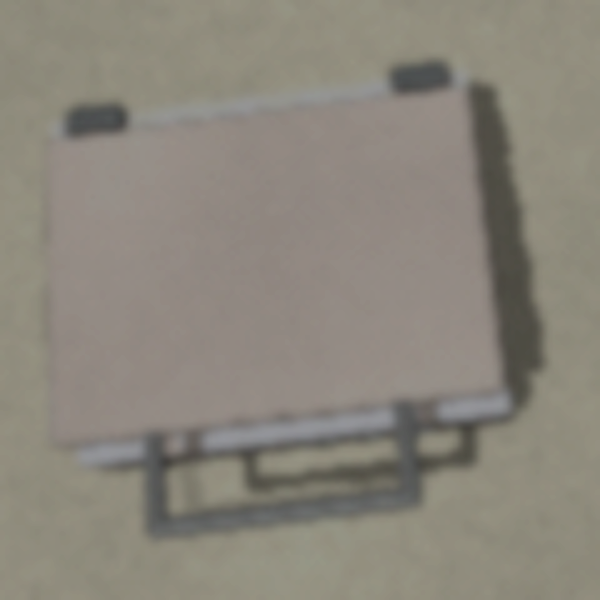

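The crops show that the grey ribbed plug at top (350,190) is the cell. The plug at top (400,241) has a round knob, so it is the blank. Next I fit the meter.

```bash
python3 - <<'E'
from h import *
c=load('scene0')[0][135:250,230:355];cv2.imwrite('pics/cropD.png',cv2.resize(c,None,fx=5,fy=5,interpolation=cv2.INTER_CUBIC))
E
```

```text
(no output)
```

View pics/cropD.png

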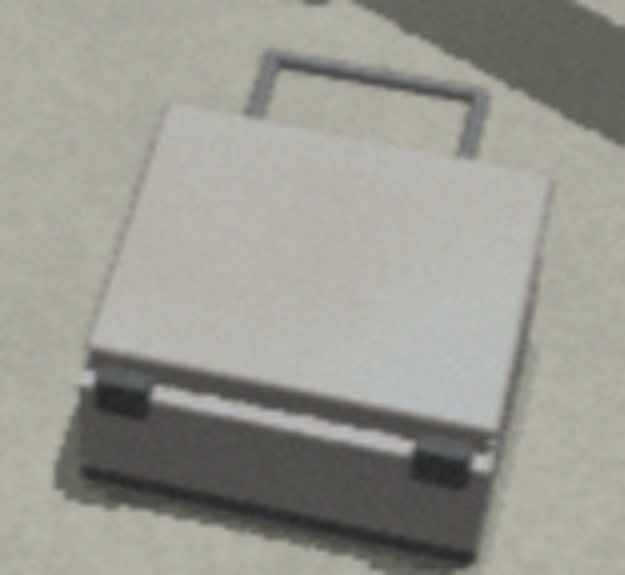

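```bash
python3 - <<'E'
from h import *
from scipy.optimize import least_squares
S=load('scene0')[1:];T=load('top0')[1:]
def s(u,v):return np.array([u/5+230,v/5+135])
def tp(u,v):return np.array([u/5+165,v/5+155])
def hand(q,y):
    return np.array([.1-.21*np.cos(q),y,.082+.21*np.sin(q)])
def W(p,X):
    c,si=np.cos(p[2]),np.sin(p[2]);return np.array([p[0]+c*X[0]-si*X[1],p[1]+si*X[0]+c*X[1],X[2]])
# (cam, pixel, point fn)
O=[(S,s(270,57),lambda q:hand(q,-.06+.005)),(S,s(482,95),lambda q:hand(q,.055)),
(S,s(82,380),lambda q:np.array([.115,-.11,.078])),(S,s(490,468),lambda q:np.array([.115,.11,.078])),
(S,s(84,475),lambda q:np.array([.115,-.11,0])),(S,s(475,560),lambda q:np.array([.115,.11,0])),
(T,tp(155,525),lambda q:hand(q,.055)),(T,tp(413,495),lambda q:hand(q,-.055)),
(T,tp(50,130),lambda q:np.array([.115,.11,.078])),(T,tp(468,78),lambda q:np.array([.115,-.11,.078]))]
def res(p):return np.concatenate([proj(W(p,f(p[3])),*c)[0]-u for c,u,f in O])
r=least_squares(res,[.45,.1,0,.1],loss='soft_l1');print(r.x,np.round(r.fun.reshape(-1,2),1))
p=r.x
print('handle',W(p,hand(p[3],0)),'port',W(p,np.array([0,0,.08])),'hinge',W(p,np.array([.1,0,.082])))
print('cell',onplane((290+243/4,140+200/4),.04,*T))
print('blank',onplane((290+440/4,140+405/4),.04,*T),'jar',onplane((290+200/4,140+455/4),.06,*T))
st=obs();Rm=Rn.from_quat(st['tool_rot']).as_matrix();print(Rm)
print(viewer.get_image('wrist')['hand_eye'])
E
```

```text
[0.55006117 0.16396168 0.1345286  0.28141507] [[ 2.1 -0.4]
 [-2.1 -1.1]
 [-0.8 -0.2]
 [ 0.2 -0.1]
 [-0.7 -0. ]
 [ 0.   0.5]
 [ 1.9  0.7]
 [-2.9  0.9]
 [-0.6 -1.3]
 [-0.7 -1.7]]
handle [0.44924111 0.15031608 0.14032022] port [0.55006117 0.16396168 0.08      ] hinge [0.64915764 0.177374   0.082     ]
cell [ 0.63159788 -0.17557097  0.04      ]
blank [ 0.49749393 -0.29701768  0.04      ] jar [ 0.46339646 -0.13908046  0.06      ]
[[ 3.46477694e-01 -6.72658965e-04 -9.38057970e-01]
 [ 9.38056367e-01 -1.73432035e-03  3.46478346e-01]
 [-1.85995480e-03 -9.99998270e-01  3.00887075e-05]]
[[ 9.99999968e-01 -8.94150916e-05 -2.36682704e-04 -3.18815503e-04]
 [ 2.03973653e-04 -2.68564589e-01  9.63261657e-01  3.09534105e-02]
 [-1.49694722e-04 -9.63261674e-01 -2.68564562e-01  6.79862872e-02]
 [ 0.00000000e+00  0.00000000e+00  0.00000000e+00  1.00000000e+00]]
```

The fit puts the lid at about 0.28 rad and the handle near (0.449, 0.150, 0.140). I move above the handle and look.

Call:
{"name": "carry_out", "arguments": {"increments": [[[-0.0316,0,-0.0308,0,0,0,0.45],[-0.0316,0,-0.0308,0,0,0,0.45],[-0.0316,0,-0.0308,0,0,0,0.45],[-0.0316,0,-0.0308,0,0,0,0.45],[-0.0316,0,-0.0308,0,0,0,0.45],[-0.0316,0,-0.0308,0,0,0,0.45],[-0.0316,0,-0.0308,0,0,0,0.45],[-0.0316,0,-0.0308,0,0,0,0.45],[-0.0316,0,-0.0308,0,0,0,0.45],[-0.0316,0,-0.0308,0,0,0,0.45],[-0.0316,0,-0.0308,0,0,0,0.45],[-0.0316,0,-0.0308,0,0,0,0.45],[0,0,0,0,7.75,0,0.45],[0,0,0,0,7.75,0,0.45],[0,0,0,0,7.75,0,0.45],[0,0,0,0,7.75,0,0.45],[0,0,0,0,7.75,0,0.45],[0,0,0,0,7.75,0,0.45],[0,0,0,0,7.75,0,0.45],[0,0,0,0,7.75,0,0.45]]]}}

```text
time_s: 2.2
ee_pos: [0.449, 0.1494, 0.4045]
tool_rot: [0.706, 0.046, -0.046, -0.706]
force: [0.1, 0.1, 0.2]
width: 0.0467
```

```bash
python3 - <<'E'
from h import *
s=obs();print({k:np.round(s[k],4) for k in ['time_s','ee_pos','joint_pos','width','force']});print(Rn.from_quat(s['tool_rot']).as_matrix().round(3))
p,K,R,t=save('wrist','wrist1')
print(proj([[.4492,.1503,.1403]],K,R,t))
E
```

```text
{'time_s': np.float64(2.2), 'ee_pos': array([0.449 , 0.1494, 0.4045]), 'joint_pos': array([ 0.2685, -0.1251,  2.0187, -0.    ,  1.2482,  0.1392]), 'width': np.float64(0.0467), 'force': array([0.1067, 0.0648, 0.1539])}
[[ 0.992 -0.    -0.129]
 [ 0.129 -0.     0.992]
 [-0.    -1.    -0.   ]]
[[260.82070982 191.16093207]]
```

View pics/wrist1.png

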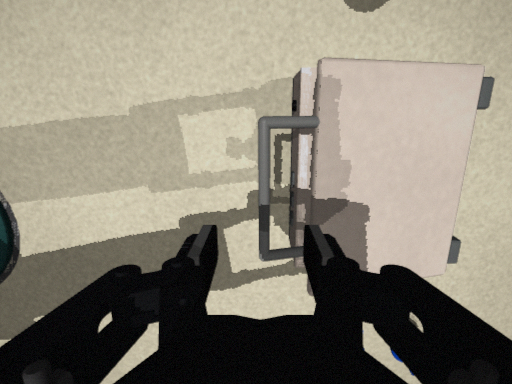

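The wrist view shows the bar from (264,122) to (264,255). That agrees with the fit to about 3 px, so I refit with these points added.

```bash
cat > fit.py <<'E'
from h import *
from scipy.optimize import least_squares
def s(u,v):return np.array([u/5+230,v/5+135])
def tp(u,v):return np.array([u/5+165,v/5+155])
def hand(q,y): return np.array([.1-.21*np.cos(q),y,.082+.21*np.sin(q)])
def W(p,X):
    c,si=np.cos(p[2]),np.sin(p[2]);return np.array([p[0]+c*X[0]-si*X[1],p[1]+si*X[0]+c*X[1],X[2]])
E
python3 - <<'E'
from fit import *
S=load('scene0')[1:];T=load('top0')[1:];Wc=load('wrist1')[1:]
h=.058
O=[(S,s(270,57),lambda q:hand(q,-h)),(S,s(482,95),lambda q:hand(q,h)),
(S,s(82,380),lambda q:np.array([.115,-.11,.078])),(S,s(490,468),lambda q:np.array([.115,.11,.078])),
(S,s(84,475),lambda q:np.array([.115,-.11,0])),(S,s(475,560),lambda q:np.array([.115,.11,0])),
(T,tp(155,525),lambda q:hand(q,h)),(T,tp(413,495),lambda q:hand(q,-h)),
(T,tp(50,130),lambda q:np.array([.115,.11,.078])),(T,tp(468,78),lambda q:np.array([.115,-.11,.078])),
(Wc,np.array([264,122]),lambda q:hand(q,h)),(Wc,np.array([264,255]),lambda q:hand(q,-h))]
def res(p):return np.concatenate([proj(W(p,f(p[3])),*c)[0]-u for c,u,f in O])
r=least_squares(res,[.45,.1,0,.1],loss='soft_l1');print(r.x,np.round(r.fun.reshape(-1,2),1))
p=r.x
print('handle',W(p,hand(p[3],0)),'port',W(p,np.array([0,0,.08])),'hinge',W(p,np.array([.1,0,.082])))
E
```

```text
[0.55070236 0.16403155 0.13383006 0.30890425] [[ 0.9 -1.6]
 [-1.  -1.9]
 [-0.9 -0. ]
 [ 0.1  0.1]
 [-0.8  0.1]
 [-0.1  0.7]
 [-0.  -0.1]
 [-2.  -0.3]
 [-0.6 -1.5]
 [-0.7 -1.9]
 [-0.5  0.4]
 [-0.3 -0.3]]
handle [0.45153696 0.15068043 0.14584314] port [0.55070236 0.16403155 0.08      ] hinge [0.64980817 0.17737464 0.082     ]
```

Call:
{"name": "carry_out", "arguments": {"increments": [[[0.0025,0.03,0.001,0,0,0,0.62],[0,0.03,0,0,0,0,0.62],[0,0.03,0,0,0,0,0.62],[0,0.016,0,0,0,0,0.62],[0,0,0,0,0,0,0.62],[0,0,0,0,0,0,1],[0,0,0,0,0,0,1],[0,0,0,0,0,0,1],[0,0,0,0,0,0,1],[0,0,0,0,0,0,1]]]}}

```text
time_s: 3.25
ee_pos: [0.4517, 0.1509, 0.2996]
tool_rot: [-0.705, -0.048, 0.047, 0.706]
force: [-2.6, -0.8, 2.8]
width: 0.0075
```

```bash
python3 - <<'E'
from h import *
s=obs();print({k:np.round(s[k],4) for k in ['time_s','ee_pos','width','force','moment']})
p,K,R,t=save('wrist','wrist2')
p,K,R,t=save('scene','scene2')
cv2.imwrite('pics/s2.png',cv2.resize(p[80:280,180:400],None,fx=3,fy=3))
E
```

```text
{'time_s': np.float64(3.25), 'ee_pos': array([0.4517, 0.1509, 0.2996]), 'width': np.float64(0.0075), 'force': array([-2.5982, -0.7751,  2.805 ]), 'moment': array([ 0.0007,  0.4252, -0.0584])}
```

View pics/wrist2.png

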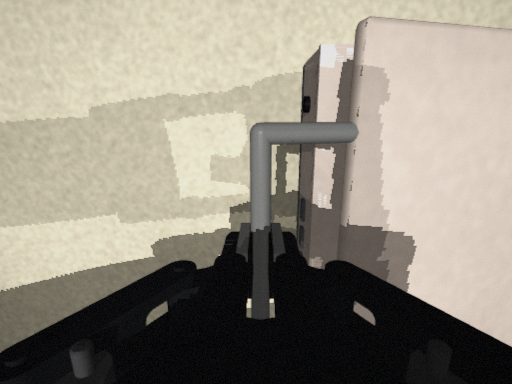

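View pics/s2.png

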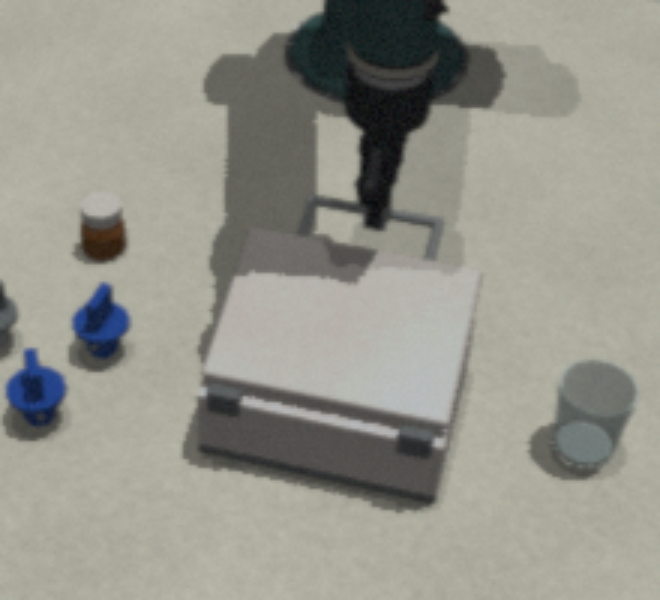

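The bar is held, with an opening of 7.5 mm. I now work out the arc increments.

```bash
python3 - <<'E'
import numpy as np
q=np.linspace(.305,1.62,21)
print([[round(.21*(np.cos(a)-np.cos(b)),4),round(-.21*(np.sin(b)-np.sin(a)),4)] for a,b in zip(q[:-1],q[1:])])
E
```

```text
[[np.float64(0.0046), np.float64(-0.013)], [np.float64(0.0054), np.float64(-0.0127)], [np.float64(0.0062), np.float64(-0.0123)], [np.float64(0.007), np.float64(-0.0119)], [np.float64(0.0078), np.float64(-0.0114)], [np.float64(0.0085), np.float64(-0.0108)], [np.float64(0.0092), np.float64(-0.0103)], [np.float64(0.0099), np.float64(-0.0096)], [np.float64(0.0105), np.float64(-0.009)], [np.float64(0.0111), np.float64(-0.0083)], [np.float64(0.0116), np.float64(-0.0075)], [np.float64(0.0121), np.float64(-0.0067)], [np.float64(0.0125), np.float64(-0.0059)], [np.float64(0.0128), np.float64(-0.0051)], [np.float64(0.0131), np.float64(-0.0042)], [np.float64(0.0134), np.float64(-0.0034)], [np.float64(0.0136), np.float64(-0.0025)], [np.float64(0.0137), np.float64(-0.0016)], [np.float64(0.0138), np.float64(-0.0007)], [np.float64(0.0138), np.float64(0.0002)]]
```

Call:
{"name": "carry_out", "arguments": {"increments": [[[0.0046,-0.013,0,0,0,0,1],[0.0054,-0.0127,0,0,0,0,1],[0.0062,-0.0123,0,0,0,0,1],[0.007,-0.0119,0,0,0,0,1],[0.0078,-0.0114,0,0,0,0,1],[0.0085,-0.0108,0,0,0,0,1],[0.0092,-0.0103,0,0,0,0,1],[0.0099,-0.0096,0,0,0,0,1]]]}}

```text
time_s: 4.15
ee_pos: [0.5066, 0.1583, 0.3917]
tool_rot: [0.706, 0.043, -0.053, -0.705]
force: [-19.4, -2.4, 10.1]
width: 0.0074
```

```bash
python3 - <<'E'
from h import *
s=obs();print({k:np.round(s[k],4) for k in ['time_s','ee_pos','width','force','moment']})
p,K,R,t=save('scene','scene3')
cv2.imwrite('pics/s3.png',cv2.resize(p[80:280,180:400],None,fx=3,fy=3))
E
```

```text
{'time_s': np.float64(4.15), 'ee_pos': array([0.5066, 0.1583, 0.3917]), 'width': np.float64(0.0074), 'force': array([-19.3691,  -2.4053,  10.0549]), 'moment': array([-0.3848,  3.6367, -0.0424])}
```

View pics/s3.png

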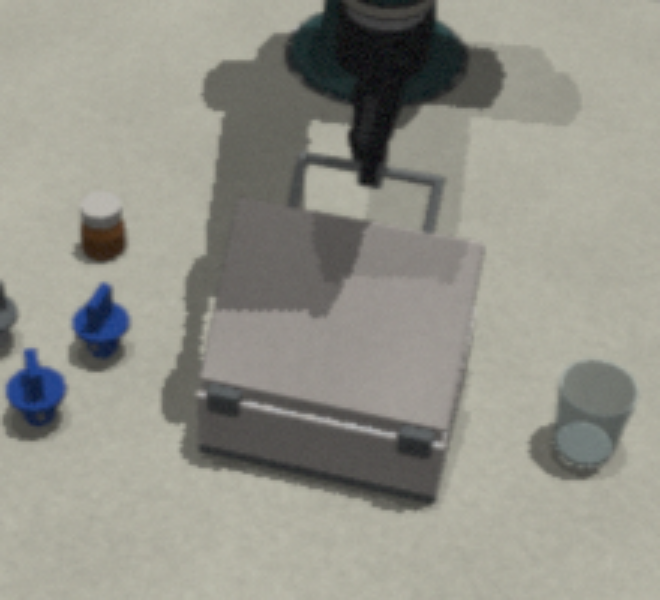

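The force is mostly radial, pushing outward, so my path runs slightly inside the arc. I shift outward a few mm and carry on.

Call:
{"name": "carry_out", "arguments": {"increments": [[[-0.003,-0.003,0,0,0,0,1],[0.0095,-0.01,0,0,0,0,1],[0.0102,-0.0094,0,0,0,0,1],[0.0108,-0.0087,0,0,0,0,1]]]}}

```text
time_s: 4.6
ee_pos: [0.5374, 0.1623, 0.4205]
tool_rot: [0.706, 0.047, -0.048, -0.705]
force: [4.8, 1.5, -18.6]
width: 0.0075
```

```bash
python3 - <<'E'
from h import *
s=obs();print({k:np.round(s[k],4) for k in ['time_s','ee_pos','width','force','moment']})
E
```

```text
{'time_s': np.float64(4.6), 'ee_pos': array([0.5374, 0.1623, 0.4205]), 'width': np.float64(0.0075), 'force': array([  4.7521,   1.5295, -18.5867]), 'moment': array([ 0.302 , -0.4881, -0.0005])}
```

```bash
python3 - <<'E'
import numpy as np
q=np.linspace(1.03,1.6,10)
for a,b in zip(q[:-1],q[1:]): print(b.round(2),round(.21*(np.cos(a)-np.cos(b)),4),round(-.21*(np.sin(b)-np.sin(a)),4))
E
```

```text
1.09 0.0116 -0.0065
1.16 0.012 -0.0057
1.22 0.0123 -0.005
1.28 0.0126 -0.0042
1.35 0.0129 -0.0034
1.41 0.0131 -0.0025
1.47 0.0132 -0.0017
1.54 0.0133 -0.0009
1.6 0.0133 -0.0
```

Call:
{"name": "carry_out", "arguments": {"increments": [[[0.013,-0.0045,0,0,0,0,1],[0.012,-0.0057,0,0,0,0,1],[0.0123,-0.005,0,0,0,0,1],[0.0126,-0.0042,0,0,0,0,1]]]}}

```text
time_s: 5.0
ee_pos: [0.5859, 0.1689, 0.4449]
tool_rot: [0.706, 0.047, -0.048, -0.705]
force: [-10.2, -1.7, 8.1]
width: 0.0073
```

```bash
python3 - <<'E'
from h import *
s=obs();print({k:np.round(s[k],4) for k in ['time_s','ee_pos','width','force','moment']})
E
```

```text
{'time_s': np.float64(5.0), 'ee_pos': array([0.5859, 0.1689, 0.4449]), 'width': np.float64(0.0073), 'force': array([-10.1829,  -1.7494,   8.1176]), 'moment': array([-0.2969,  2.1048, -0.0059])}
```

Call:
{"name": "carry_out", "arguments": {"increments": [[[0.0125,-0.0052,0,0,0,0,1],[0.013,-0.0027,0,0,0,0,1],[0.0132,-0.0019,0,0,0,0,1],[0.0133,-0.0011,0,0,0,0,1],[0.0133,-0.0003,0,0,0,0,1],[0,0,0,0,0,0,1],[0,0,0,0,0,0,1]]]}}

```text
time_s: 5.7
ee_pos: [0.6529, 0.1778, 0.4566]
tool_rot: [-0.705, -0.051, 0.045, 0.706]
force: [2.8, -0.7, 6.5]
width: 0.0075
```

```bash
python3 - <<'E'
from h import *
s=obs();print({k:np.round(s[k],4) for k in ['time_s','ee_pos','width','force','moment']})
p,K,R,t=save('scene','scene4')
cv2.imwrite('pics/s4.png',cv2.resize(p[80:280,180:400],None,fx=3,fy=3))
E
```

```text
{'time_s': np.float64(5.7), 'ee_pos': array([0.6529, 0.1778, 0.4566]), 'width': np.float64(0.0075), 'force': array([ 2.8024, -0.6634,  6.4505]), 'moment': array([ 0.0304, -0.2066, -0.0156])}
```

View pics/s4.png

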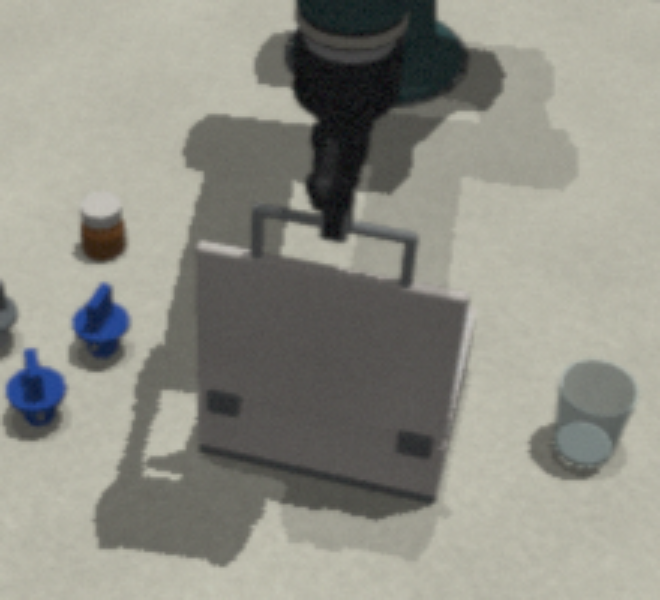

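The lid is upright. I release it, rise and go over to the cell.

Call:
{"name": "carry_out", "arguments": {"increments": [[[0,0,0,0,0,0,0.6],[0,0,0,0,0,0,0.6],[0,-0.02,0,0,0,0,0.6],[0,-0.04,0,0,0,0,0.4],[-0.0075,0,-0.039,0,0,0,0.2],[-0.0075,0,-0.039,0,0,0,0.2],[-0.0075,0,-0.039,0,0,0,0.2],[-0.0075,0.02,-0.039,0,0,0,0.2],[-0.0075,0.02,-0.039,0,0,0,0.2],[-0.0075,0.03,-0.039,0,0,0,0.2],[-0.0075,0.03,-0.039,0,0,0,0.2],[-0.0075,0.03,-0.039,0,0,0,0.2],[-0.0075,0.03,-0.039,0,0,0,0.2],[0,0,0,0,0,0,0.2]]]}}

```text
time_s: 7.15
ee_pos: [0.6286, -0.183, 0.346]
tool_rot: [-0.705, -0.043, 0.05, 0.706]
force: [-0.2, 1.0, -0.3]
width: 0.0687
```

```bash
python3 - <<'E'
from h import *
s=obs();print({k:np.round(s[k],4) for k in ['time_s','ee_pos','width','force','moment']})
save('wrist','wrist5')
p,K,R,t=save('top','top5')
cv2.imwrite('pics/t5.png',cv2.convertScaleAbs(cv2.resize(p[140:280,160:300],None,fx=4,fy=4,interpolation=cv2.INTER_CUBIC),alpha=1.4))
E
```

```text
{'time_s': np.float64(7.15), 'ee_pos': array([ 0.6286, -0.183 ,  0.346 ]), 'width': np.float64(0.0687), 'force': array([-0.198 ,  0.9538, -0.2528]), 'moment': array([ 0.0362, -0.0031,  0.0526])}
```

View pics/wrist5.png

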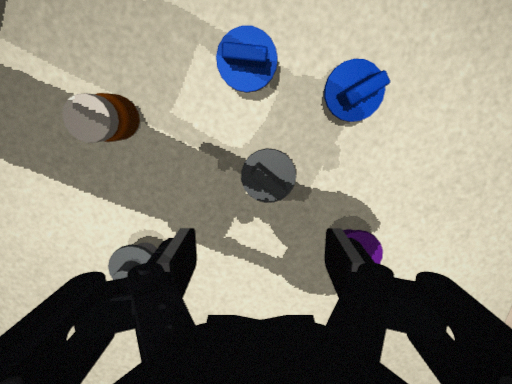

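View pics/t5.png

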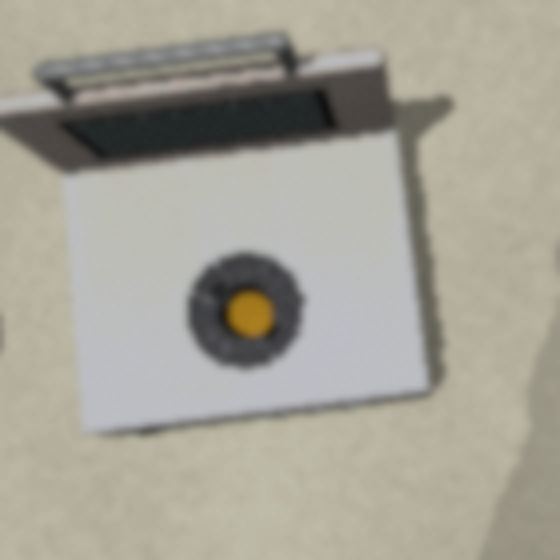

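The wrist view shows the cell flange at (268,175), with the blues above, the purple at (362,248) and the blank at (130,262). The top view shows the ring at about (221.5,217). Next I measure both.

```bash
python3 - <<'E'
from h import *
p,K,R,t=load('wrist5')
c=p[135:220,225:310];cv2.imwrite('pics/w5.png',cv2.convertScaleAbs(cv2.resize(c,None,fx=7,fy=7,interpolation=cv2.INTER_CUBIC),alpha=1.8))
p,K,R,t=load('top5')
print('port',onplane((160+246/4,140+309/4),.08,K,R,t))
g=cv2.cvtColor(p,cv2.COLOR_BGR2GRAY)[195:240,200:245];m=((g<75)|(cv2.cvtColor(p,cv2.COLOR_BGR2HSV)[195:240,200:245,1]>150)).astype(np.uint8)
n,l,st,ce=cv2.connectedComponentsWithStats(m);print(st,ce+[200,195])
# corners of deck front, lid
for u,v in [(85,430),(428,388)]:
    print(onplane((160+u/4,140+v/4),.078,K,R,t))
E
```

```text
port [0.55134887 0.16145385 0.08      ]
[[   0    0   45   45 1427]
 [   7    9   28   28  598]] [[222.47161878 216.92361598]
 [220.87458194 217.18227425]]
[0.47384847 0.26175343 0.078     ]
[0.50252982 0.04523182 0.078     ]
```

View pics/w5.png

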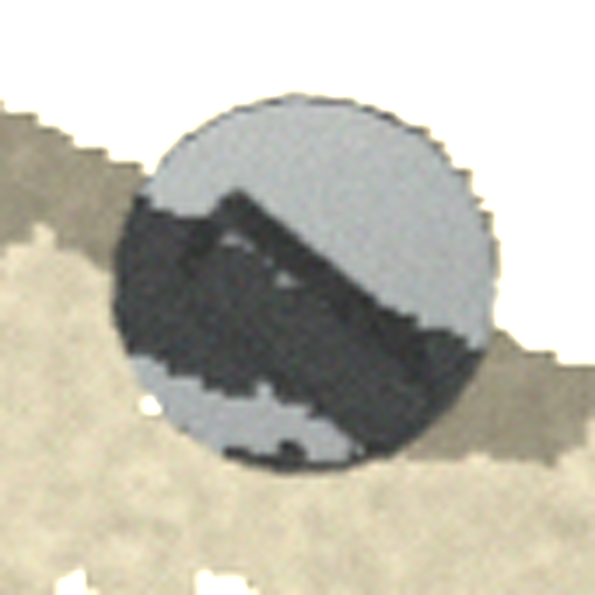

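```bash
python3 - <<'E'
from h import *
p,K,R,t=load('wrist5')
c=p[135:220,225:310].astype(float);g=np.clip((c-15)*6,0,255).astype(np.uint8)
cv2.imwrite('pics/w5b.png',cv2.resize(g,None,fx=7,fy=7,interpolation=cv2.INTER_CUBIC))
X=onplane((268.6,175.7),.037,K,R,t);print(X)
print(onplane((268.6,175.7),.04,K,R,t))
E
```

```text
[ 0.63325884 -0.17720618  0.037     ]
[ 0.63310678 -0.1765468   0.04      ]
```

View pics/w5b.png

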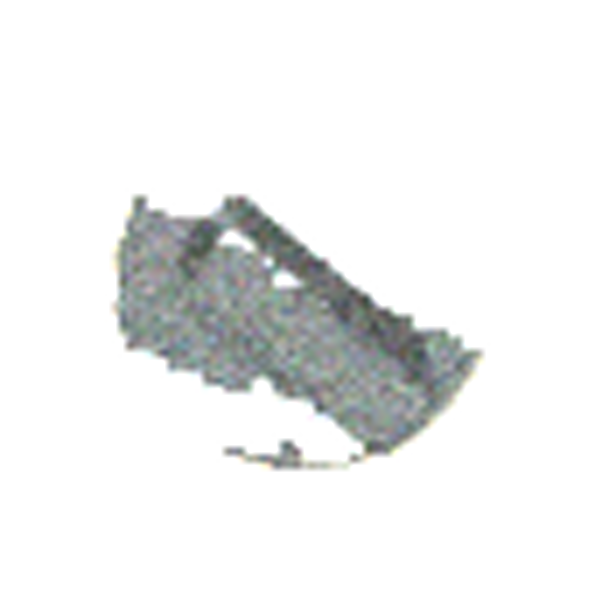

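```bash
python3 - <<'E'
from h import *
p,K,R,t=load('wrist5')
c=p[135:220,225:310].astype(float);g=np.clip((c-15)*4.5,0,255).astype(np.uint8)
g=cv2.resize(g,None,fx=4,fy=4,interpolation=cv2.INTER_CUBIC)
out=[]
for yaw in [-26,-30,-34]:
  im=g.copy();a=np.radians(yaw);cx=np.array([np.cos(a),np.sin(a),0]);cy=np.array([-np.sin(a),np.cos(a),0])
  O=np.array([.6331,-.1766,0])
  P=[[O+sx*.018*cx+sy*.006*cy+[0,0,z] for sx,sy in [(1,1),(1,-1),(-1,-1),(-1,1)]] for z in(.04,.074)]
  q=[((proj(np.array(x),K,R,t)-[225,135]+.5)*4).astype(np.int32) for x in P]
  cv2.polylines(im,[q[0]],1,(0,160,0),1);cv2.polylines(im,[q[1]],1,(0,0,255),1)
  th=np.linspace(0,6.28,60);cc=np.c_[O[0]+.028*np.cos(th),O[1]+.028*np.sin(th),0*th+.04]
  cv2.polylines(im,[((proj(cc,K,R,t)-[225,135]+.5)*4).astype(np.int32)],1,(255,0,0),1)
  out.append(im[:, :260] if 0 else im)
o=np.hstack(out);cv2.imwrite('pics/ov5.png',cv2.resize(o,(795,265) if 0 else (798,266),interpolation=cv2.INTER_AREA))
print(o.shape)
for k in range(3): cv2.imwrite(f'pics/ov5_{k}.png',out[k])
cv2.imwrite('pics/ov5v.png',cv2.resize(np.hstack(out[:2]),None,fx=1.17,fy=1.17))
E
```

```text
(340, 1020, 3)
```

View pics/ov5v.png

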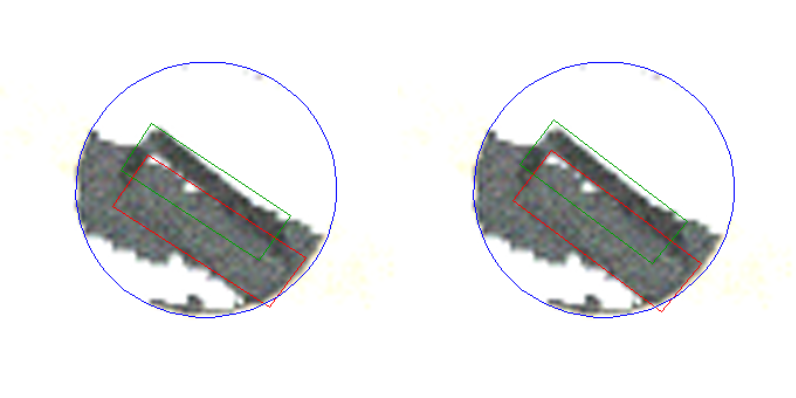

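View pics/ov5_2.png

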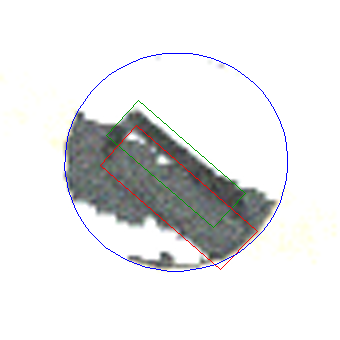

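The rib lies at about -32°, so the jaws go to 58°. I turn, centre, descend and grip.

Call:
{"name": "carry_out", "arguments": {"increments": [[[0,0,0,0,-8.45,0,0.3],[0,0,0,0,-8.45,0,0.3],[0,0,0,0,-8.45,0,0.3],[0,0,0,0,-8.45,0,0.3],[0,0,0,0,-8.45,0,0.3],[0,0,0,0,-8.45,0,0.3],[0.007,0.03,-0.0008,0,0,0,0.3],[0,0,0,0,0,0,0.3]]]}}

```text
time_s: 8.05
ee_pos: [0.6352, -0.1712, 0.3205]
tool_rot: [-0.616, -0.345, 0.347, 0.618]
force: [-1.4, 0.3, -1.6]
width: 0.0598
```

```bash
python3 - <<'E'
from h import *
s=obs();print({k:np.round(s[k],4) for k in ['time_s','ee_pos','joint_pos','width','force']});Rm=Rn.from_quat(s['tool_rot']).as_matrix();print(Rm.round(3))
p,K,R,t=save('wrist','wrist6')
g=np.clip((p.astype(float)-10)*2,0,255).astype(np.uint8);cv2.imwrite('pics/w6.png',g)
print(proj([[.633,-.1775,.04],[.633,-.1775,.074]],K,R,t))
E
```

```text
{'time_s': np.float64(8.05), 'ee_pos': array([ 0.6352, -0.1712,  0.3205]), 'joint_pos': array([-3.0140e-01,  2.9450e-01,  1.7252e+00,  7.0000e-04,  1.1259e+00,
       -1.3235e+00]), 'width': np.float64(0.0598), 'force': array([-1.3958,  0.2805, -1.6392])}
[[ 0.522 -0.004 -0.853]
 [ 0.853  0.002  0.522]
 [-0.    -1.     0.004]]
[[253.69028089 190.1423288 ]
 [252.7336676  201.42162776]]
```

View pics/w6.png

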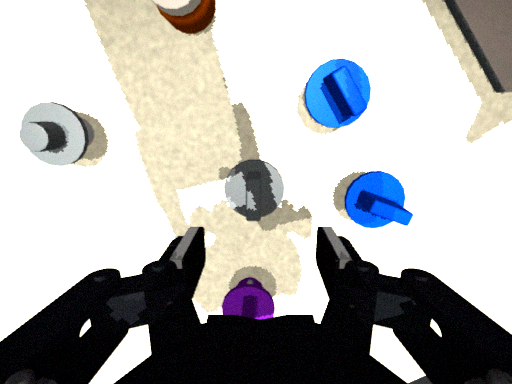

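The flange is at (254.5,190), as predicted, and the rib is parallel to the pads. I centre and go down.

Call:
{"name": "carry_out", "arguments": {"increments": [[[-0.0065,0.02,-0.0014,0,0,0,0.3],[0,0.03,0,0,0,0,0.3],[0,0.03,0,0,0,0,0.3],[0,0.0215,0,0,0,0,0.3],[0,0,0,0,0,0,0.3],[0,0,0,0,0,0,1],[0,0,0,0,0,0,1],[0,0,0,0,0,0,1],[0,0,0,0,0,0,1],[0,0,0,0,0,0,1],[0,0,0,0,0,0,1]]]}}

```text
time_s: 9.2
ee_pos: [0.6345, -0.1802, 0.2232]
tool_rot: [0.618, 0.346, -0.344, -0.616]
force: [-1.0, 0.1, 5.7]
width: 0.0109
```

```bash
python3 - <<'E'
from h import *
s=obs();print({k:np.round(s[k],4) for k in ['time_s','ee_pos','joint_pos','width','force']});Rm=Rn.from_quat(s['tool_rot']).as_matrix();print(Rm.round(3))
p,K,R,t=save('wrist','wrist7')
g=np.clip((p.astype(float)-10)*2,0,255).astype(np.uint8);cv2.imwrite('pics/w7.png',g)
E
```

```text
{'time_s': np.float64(9.2), 'ee_pos': array([ 0.6345, -0.1802,  0.2232]), 'joint_pos': array([-3.1440e-01,  3.9350e-01,  1.7908e+00, -1.0000e-04,  9.5360e-01,
       -1.3341e+00]), 'width': np.float64(0.0109), 'force': array([-1.0165,  0.0861,  5.6511])}
[[ 0.524  0.003 -0.852]
 [ 0.852 -0.001  0.524]
 [ 0.001 -1.    -0.004]]
```

View pics/w7.png

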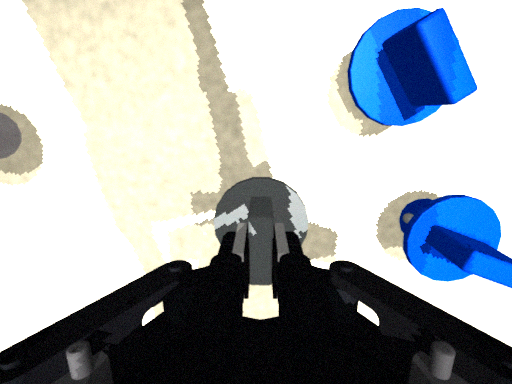

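The cell is gripped with an opening of 10.9 mm. I lift it and check how it sits in the gripper.

Call:
{"name": "carry_out", "arguments": {"increments": [[[0,-0.015,0,0,0,0,1],[0,-0.03,0,0,0,0,1],[0,-0.04,0,0,0,0,1],[0,-0.04,0,0,0,0,1],[0,-0.03,0,0,0,0,1],[0,0,0,0,0,0,1],[0,0,0,0,0,0,1]]]}}

```text
time_s: 9.95
ee_pos: [0.6334, -0.1798, 0.377]
tool_rot: [0.618, 0.346, -0.345, -0.617]
force: [-0.3, 0.2, -2.0]
width: 0.0109
```

```bash
python3 - <<'E'
from h import *
s=obs();print({k:np.round(s[k],4) for k in ['time_s','ee_pos','width','force']});Rm=Rn.from_quat(s['tool_rot']).as_matrix();print(Rm.round(3))
p,K,R,t=save('wrist','wrist8')
g=np.clip((p.astype(float)-5)*2,0,255).astype(np.uint8)
ee=np.array(s['ee_pos'])
for dz,col in [(0,(0,0,255)),(.003,(0,255,0))]:
  th=np.linspace(0,2*np.pi,80)
  for f in (.183,.189):
    P=ee+np.array([(Rm@[.028*np.cos(a),f,dz+.028*np.sin(a)]) for a in th])
    cv2.polylines(g,[proj(P,K,R,t).round().astype(np.int32)],1,col,1)
cv2.imwrite('pics/w8.png',cv2.resize(g[130:330,160:360],None,fx=3,fy=3))
save('scene','scene8')
E
```

```text
{'time_s': np.float64(9.95), 'ee_pos': array([ 0.6334, -0.1798,  0.377 ]), 'width': np.float64(0.0109), 'force': array([-0.3171,  0.1633, -1.9989])}
[[ 0.524  0.002 -0.852]
 [ 0.852 -0.001  0.524]
 [ 0.    -1.    -0.002]]
```

View pics/w8.png

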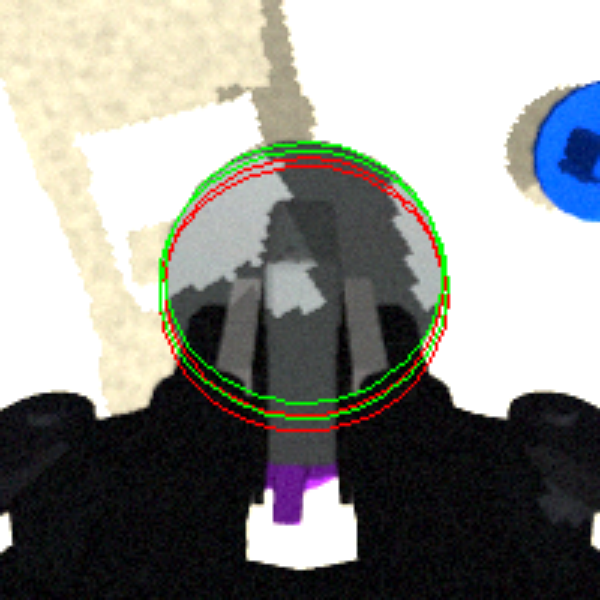

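View pics/scene8.png

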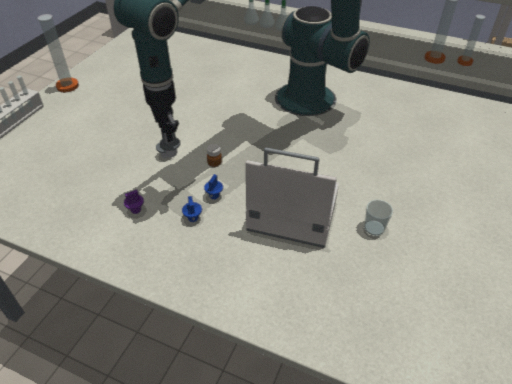

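The flange overlay fits with the cell about 3 mm along tool +z and +0.5 mm along x. I move next to the port for a wrist view of it.

Call:
{"name": "carry_out", "arguments": {"increments": [[[0.0256,0,0.028,0,0,0,1],[0.0256,0,0.028,0,0,0,1],[0.0256,0,0.028,0,0,0,1],[0.0256,0,0.028,0,0,0,1],[0.0256,0,0.028,0,0,0,1],[0.0256,0,0.028,0,0,0,1],[0.0256,0,0.028,0,0,0,1],[0,0,0,0,7.5,0,1],[0,0,0,0,7.5,0,1],[0,0,0,0,7.5,0,1],[0,0,0,0,7.5,0,1],[0,0,0,0,7.5,0,1],[0,0,0,0,7.5,0,1],[0,0,0,0,0,0,1],[0,0,0,0,0,0,1]]]}}

```text
time_s: 11.55
ee_pos: [0.5597, 0.0755, 0.374]
tool_rot: [-0.702, -0.083, 0.085, 0.702]
force: [0.2, 0.5, -0.8]
width: 0.0109
```

```bash
python3 - <<'E'
from h import *
s=obs();print({k:np.round(s[k],4) for k in ['time_s','ee_pos','width','force']});Rm=Rn.from_quat(s['tool_rot']).as_matrix();print(Rm.round(3))
p,K,R,t=save('wrist','wrist9')
p,K,R,t=save('top','top9')
E
```

```text
{'time_s': np.float64(11.55), 'ee_pos': array([0.5597, 0.0755, 0.374 ]), 'width': np.float64(0.0109), 'force': array([ 0.2322,  0.4946, -0.7974])}
[[ 0.972 -0.003 -0.235]
 [ 0.235 -0.     0.972]
 [-0.003 -1.     0.   ]]
```

View pics/wrist9.png

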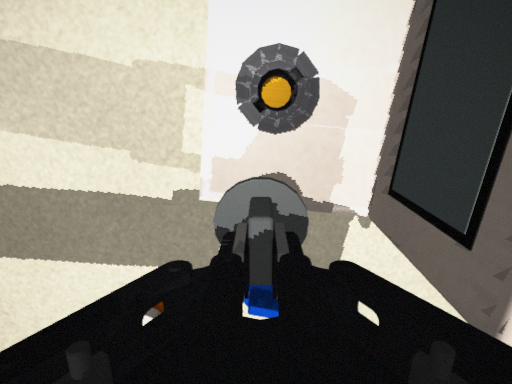

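View pics/top9.png

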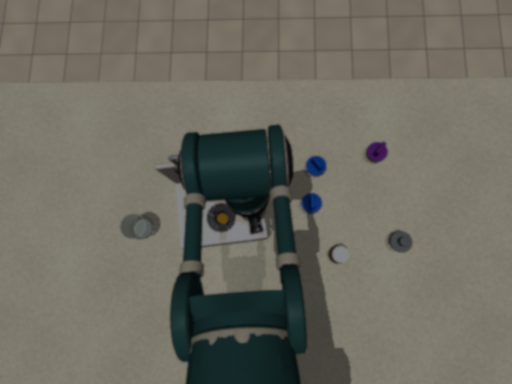

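The wrist view shows the ring centred near (278,88), with notches at upper right (305,66) and lower left (250,112). I refine this with an overlay.

```bash
cat > ov.py <<'E'
from h import *
from scipy.optimize import least_squares
p,K,R,t=load('wrist9')
hsv=cv2.cvtColor(p,cv2.COLOR_BGR2HSV)
g=cv2.cvtColor(p,cv2.COLOR_BGR2GRAY)
m=np.zeros(g.shape,np.uint8);m[30:150,225:335]=((g<125)|(hsv[...,1]>150))[30:150,225:335]
m=cv2.morphologyEx(m,cv2.MORPH_CLOSE,np.ones((5,5)))
n,l,st,ce=cv2.connectedComponentsWithStats(m);i=1+st[1:,4].argmax();print(st[i],ce[i])
cn=max(cv2.findContours((l==i).astype(np.uint8),cv2.RETR_EXTERNAL,cv2.CHAIN_APPROX_NONE)[0],key=len)[:,0,:].astype(float)
el=cv2.fitEllipse(cn.astype(np.float32));print(el)
# circle fit on z=.08 (silhouette of top outer edge)
P=np.array([onplane(u,.08,K,R,t) for u in cn])
r=least_squares(lambda q:np.hypot(P[:,0]-q[0],P[:,1]-q[1])-q[2],[.55,.16,.037],loss='soft_l1',f_scale=.001);print('circ',r.x)
c=r.x
big=cv2.resize(p[30:150,220:340],None,fx=5,fy=5,interpolation=cv2.INTER_CUBIC)
def dr(P,col):cv2.polylines(big,[((proj(np.array(P),K,R,t)-[220,30]+.5)*5).astype(np.int32)],0,col,1)
th=np.linspace(0,2*np.pi,80)
for r0 in(.037,.0175):dr(np.c_[c[0]+r0*np.cos(th),c[1]+r0*np.sin(th),0*th+.08],(0,255,0))
a=np.radians(52.7);u=np.array([np.cos(a),np.sin(a)]);v=np.array([-u[1],u[0]])
dr([np.r_[c[:2]+x*u+y*v,.08] for x,y in [(-.0245,-.0055),(.0245,-.0055),(.0245,.0055),(-.0245,.0055),(-.0245,-.0055)]],(0,0,255))
cv2.imwrite('pics/ov9.png',cv2.convertScaleAbs(big,alpha=1.5))
E
python3 ov.py
```

```text
[ 236   44   83   90 5830] [277.21149228  88.19777015]
((277.1986083984375, 88.1941909790039), (82.69483184814453, 87.92507934570312), 8.266725540161133)
circ [0.55300242 0.1621212  0.03665295]
```

View pics/ov9.png

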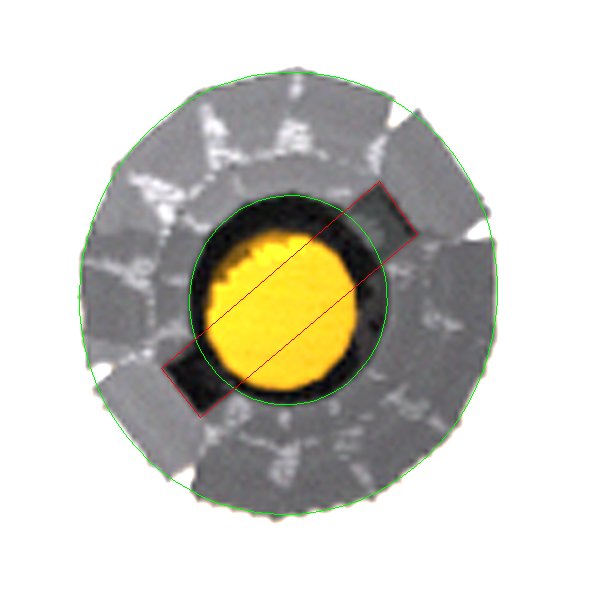

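The wrist fit puts the port at (0.553, 0.162), and the notch line at 52.7° matches. I rotate to the insertion angle and move over the port.

Call:
{"name": "carry_out", "arguments": {"increments": [[[0,0,0,0,-8.07,0,1],[0,0,0,0,-8.07,0,1],[0,0,0,0,-8.07,0,1],[0,0,0,0,-8.07,0,1],[0,0,0,0,-8.07,0,1],[0,0,0,0,-8.07,0,1],[0,0,0,0,-8.07,0,1],[0,0,0,0,-8.07,0,1],[0,0,0,0,-8.07,0,1],[0,0,0,0,-8.07,0,1],[0,0,0,0,-8.07,0,1],[0,0,0,0,-8.07,0,1],[0,0,0,0,-8.07,0,1],[0,0,0,0,-8.07,0,1],[0,0,0,0,-8.07,0,1],[0,0,0,0,-8.07,0,1],[0.0193,0,-0.0226,0,0,0,1],[0.0193,0,-0.0226,0,0,0,1],[0.0193,0.01,-0.0226,0,0,0,1],[0,0,0,0,0,0,1]]]}}

```text
time_s: 13.65
ee_pos: [0.5547, 0.1672, 0.3644]
tool_rot: [0.225, 0.67, -0.67, -0.226]
force: [0.1, -0.6, -2.1]
width: 0.0107
```

Call:
{"name": "carry_out", "arguments": {"increments": [[[0,0.025,0,0,0,0,1],[0,0.02,0,0,0,0,1],[0,0,0,0,0,0,1],[0,0,0,0,0,0,1]]]}}

```text
time_s: 14.05
ee_pos: [0.5555, 0.1641, 0.3207]
tool_rot: [-0.227, -0.669, 0.67, 0.227]
force: [-0.1, -1.0, -1.2]
width: 0.011
```

```bash
cat > chk.py <<'E'
from h import *
import sys
fn=sys.argv[1]
s=obs();print({k:np.round(s[k],4) for k in ['time_s','ee_pos','joint_pos','width','force','moment']});Rm=Rn.from_quat(s['tool_rot']).as_matrix();print(Rm.round(3), 'psi',np.degrees(np.arctan2(Rm[1,0],Rm[0,0])))
p,K,R,t=save('wrist',fn)
cv2.imwrite(f'pics/{fn}b.png',np.clip((p.astype(float)-5)*1.7,0,255).astype(np.uint8))
E
python3 chk.py wrist10
```

```text
{'time_s': np.float64(14.05), 'ee_pos': array([0.5555, 0.1641, 0.3207]), 'joint_pos': array([ 2.4430e-01,  1.5190e-01,  1.8994e+00, -2.0000e-04,  1.0916e+00,
       -2.2439e+00]), 'width': np.float64(0.011), 'force': array([-0.0898, -0.9584, -1.2018]), 'moment': array([-0.0316,  0.0029, -0.0256])}
[[-0.794 -0.001 -0.608]
 [ 0.608 -0.001 -0.794]
 [ 0.001 -1.     0.001]] psi 142.56887462668678
```

View pics/wrist10b.png

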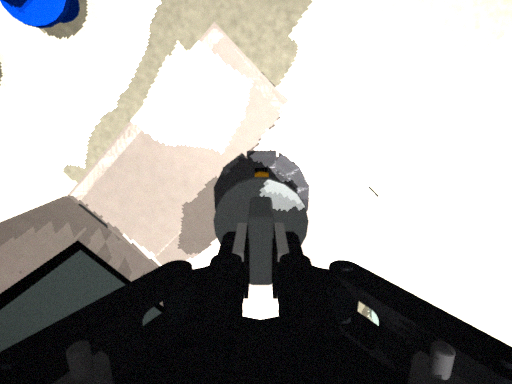

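```bash
cat > ov10.py <<'E'
from h import *
import sys
fn=sys.argv[1];ee=np.array(eval(sys.argv[2]));psi=np.radians(float(sys.argv[3]));c=np.array(eval(sys.argv[4]));off=eval(sys.argv[5])
p,K,R,t=load(fn)
big=np.clip((cv2.resize(p[130:250,200:320],None,fx=5,fy=5,interpolation=cv2.INTER_CUBIC).astype(float)-5)*1.7,0,255).astype(np.uint8)
def dr(P,col):cv2.polylines(big,[((proj(np.array(P),K,R,t)-[200,130]+.5)*5).astype(np.int32)],0,col,1)
th=np.linspace(0,2*np.pi,80)
dr(np.c_[c[0]+.037*np.cos(th),c[1]+.037*np.sin(th),0*th+.08],(0,255,0))
a=np.radians(52.7);u=np.array([np.cos(a),np.sin(a)]);v=np.array([-u[1],u[0]])
dr([np.r_[c[:2]+x*u+y*v,.08] for x,y in [(-.0245,-.0055),(.0245,-.0055),(.0245,.0055),(-.0245,.0055),(-.0245,-.0055)]],(0,0,255))
X=np.array([np.cos(psi),np.sin(psi)]);Z=np.array([-np.sin(psi),np.cos(psi)])
f=ee[:2]+off[0]*X+off[1]*Z
for zz in(.183,.189):dr(np.c_[f[0]+.028*np.cos(th),f[1]+.028*np.sin(th),0*th+ee[2]-zz],(255,0,0))
print('cell',f,'port',c)
cv2.imwrite(f'pics/{fn}o.png',big)
E
python3 ov10.py wrist10 '[.5555,.1641,.3207]' 142.57 '[.553,.162]' '[.0005,.003]'
```

```text
cell [0.55327958 0.16202161] port [0.553 0.162]
```

View pics/wrist10o.png

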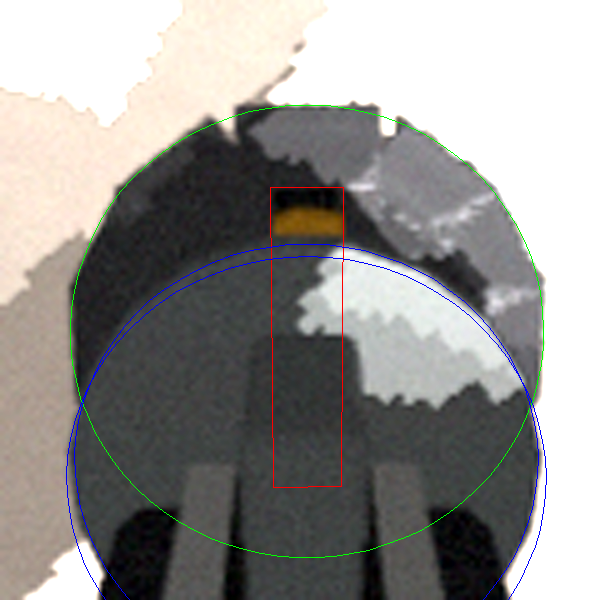

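The ring and flange overlays both agree with the image, and the notch is in line. I descend in stages and watch the force.

Call:
{"name": "carry_out", "arguments": {"increments": [[[0,0.01,0,0,0,0,1],[0,0.01,0,0,0,0,1],[0,0.008,0,0,0,0,1],[0,0,0,0,0,0,1],[0,0,0,0,0,0,1]]]}}

```text
time_s: 14.6
ee_pos: [0.5554, 0.1645, 0.2924]
tool_rot: [-0.227, -0.669, 0.67, 0.227]
force: [-0.1, 0.5, -1.6]
width: 0.0109
```

```bash
python3 chk.py wrist11
```

```text
{'time_s': np.float64(14.6), 'ee_pos': array([0.5554, 0.1645, 0.2924]), 'joint_pos': array([ 0.245 ,  0.1804,  1.9232, -0.    ,  1.0391, -2.2431]), 'width': np.float64(0.0109), 'force': array([-0.1461,  0.5365, -1.6245]), 'moment': array([ 0.0267,  0.0612, -0.0114])}
[[-0.794 -0.001 -0.608]
 [ 0.608 -0.    -0.794]
 [ 0.001 -1.     0.001]] psi 142.55473274273618
```

View pics/wrist11b.png

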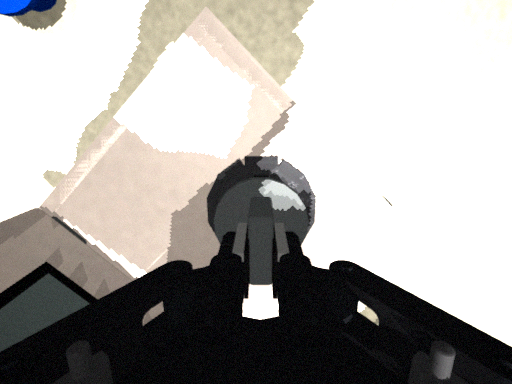

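The foot is in the hole with no contact force. I continue down.

Call:
{"name": "carry_out", "arguments": {"increments": [[[0,0.005,0,0,0,0,1],[0,0.005,0,0,0,0,1],[0,0.004,0,0,0,0,1],[0,0,0,0,0,0,1],[0,0,0,0,0,0,1]]]}}

```text
time_s: 15.15
ee_pos: [0.5555, 0.1645, 0.2786]
tool_rot: [-0.227, -0.67, 0.67, 0.227]
force: [0.7, -0.2, -0.6]
width: 0.0108
```

```bash
python3 chk.py wrist12|head -3
```

```text
{'time_s': np.float64(15.15), 'ee_pos': array([0.5555, 0.1645, 0.2786]), 'joint_pos': array([ 2.4490e-01,  1.9540e-01,  1.9337e+00, -1.0000e-04,  1.0130e+00,
       -2.2430e+00]), 'width': np.float64(0.0108), 'force': array([ 0.6705, -0.1662, -0.6347]), 'moment': array([ 0.0146, -0.0355, -0.0014])}
[[-0.794 -0.    -0.608]
```

Call:
{"name": "carry_out", "arguments": {"increments": [[[0,0.003,0,0,0,0,1],[0,0.003,0,0,0,0,1],[0,0.0025,0,0,0,0,1],[0,0.0015,0,0,0,0,1],[0,0,0,0,0,0,1],[0,0,0,0,0,0,1]]]}}

```text
time_s: 15.8
ee_pos: [0.556, 0.1647, 0.2698]
tool_rot: [0.227, 0.67, -0.669, -0.227]
force: [-1.0, 0.5, 5.9]
width: 0.0111
```

```bash
python3 chk.py wrist13
```

```text
{'time_s': np.float64(15.8), 'ee_pos': array([0.556 , 0.1647, 0.2698]), 'joint_pos': array([ 2.4500e-01,  2.0560e-01,  1.9397e+00,  1.0000e-04,  9.9490e-01,
       -2.2430e+00]), 'width': np.float64(0.0111), 'force': array([-1.0399,  0.5428,  5.8711]), 'moment': array([-0.0749,  0.2156,  0.0358])}
[[-0.794  0.001 -0.608]
 [ 0.608  0.    -0.794]
 [-0.001 -1.    -0.001]] psi 142.5497766953974
```

View pics/wrist13b.png

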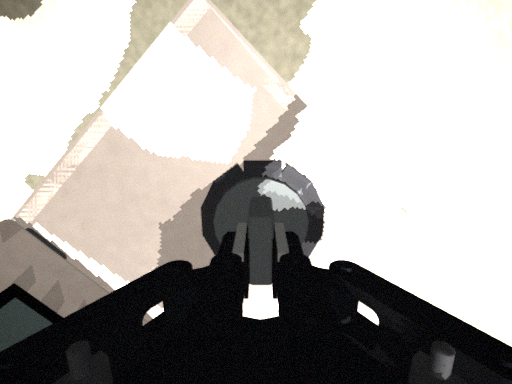

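Call:
{"name": "carry_out", "arguments": {"increments": [[[0,0.001,0,0,0,0,1],[0,0.001,0,0,0,0,1],[0,0.0005,0,0,0,0,1],[0,0,0,0,0,0,1],[0,0,0,0,0,0,1]]]}}

```text
time_s: 16.35
ee_pos: [0.556, 0.1647, 0.2693]
tool_rot: [0.227, 0.67, -0.669, -0.227]
force: [-5.9, -0.7, 15.6]
width: 0.0108
```

```bash
python3 chk.py wrist14 | head -3
```

```text
{'time_s': np.float64(16.35), 'ee_pos': array([0.556 , 0.1647, 0.2693]), 'joint_pos': array([ 2.4500e-01,  2.0630e-01,  1.9400e+00,  1.0000e-04,  9.9370e-01,
       -2.2429e+00]), 'width': np.float64(0.0108), 'force': array([-5.8969, -0.707 , 15.5852]), 'moment': array([-0.3026,  0.9543, -0.0099])}
[[-0.794  0.001 -0.608]
```

The cell is seated: z has stopped and the force is about 16 N. I turn it clockwise about the cell's axis.

Call:
{"name": "carry_out", "arguments": {"increments": [[[0.0008,0,0.0006,0,0,0,1],[-0.0004,0,0.0001,0,7.5,0,1],[-0.0004,0,0.0001,0,7.5,0,1],[-0.0004,0,0.0001,0,7.5,0,1],[-0.0004,0,0.0001,0,7.5,0,1],[-0.0004,0,0.0001,0,7.5,0,1],[-0.0004,0,0.0001,0,7.5,0,1],[0,0,0,0,0,0,1]]]}}

```text
time_s: 17.2
ee_pos: [0.5571, 0.1628, 0.2693]
tool_rot: [0.468, 0.533, -0.529, -0.466]
force: [0.5, 0.3, 10.4]
width: 0.0106
```

```bash
python3 chk.py wrist15
```

```text
{'time_s': np.float64(17.2), 'ee_pos': array([0.5571, 0.1628, 0.2693]), 'joint_pos': array([ 2.4140e-01,  2.0570e-01,  1.9407e+00,  2.0000e-04,  9.8920e-01,
       -1.4586e+00]), 'width': np.float64(0.0106), 'force': array([ 0.4805,  0.2669, 10.3735]), 'moment': array([ 0.0069,  0.1002, -0.0189])}
[[-0.129  0.006 -0.992]
 [ 0.992  0.002 -0.129]
 [ 0.001 -1.    -0.006]] psi 97.39390965239672
```

View pics/wrist15b.png

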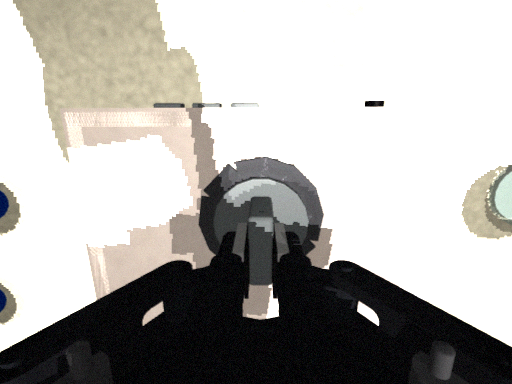

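Call:
{"name": "carry_out", "arguments": {"increments": [[[-0.0004,0.0003,0.0001,0,7.5,0,1],[-0.0004,0.0003,0.0001,0,7.5,0,1],[-0.0004,0,0.0001,0,7.5,0,1],[-0.0004,0,0.0001,0,7.5,0,1],[-0.0004,0,0.0001,0,7.5,0,1],[-0.0004,0,0.0001,0,7.5,0,1],[0,0,0,0,0,0,1],[0,0,0,0,0,0,1]]]}}

```text
time_s: 18.05
ee_pos: [0.5563, 0.1597, 0.2693]
tool_rot: [0.635, 0.315, -0.311, -0.633]
force: [-0.4, -2.6, 12.6]
width: 0.0109
```

```bash
python3 chk.py wrist16;python3 - <<'E'
from h import *
for i in range(4):
    s=obs();print(np.round(s['force'],2),np.round(s['moment'],3)); viewer.get_image('top')
E
```

```text
{'time_s': np.float64(18.05), 'ee_pos': array([0.5563, 0.1597, 0.2693]), 'joint_pos': array([ 0.2372,  0.2031,  1.944 , -0.0024,  0.9885, -0.6792]), 'width': np.float64(0.0109), 'force': array([-0.4   , -2.5521, 12.5713]), 'moment': array([-0.7967,  0.2209,  0.0194])}
[[ 0.608  0.006 -0.794]
 [ 0.794 -0.001  0.608]
 [ 0.003 -1.    -0.005]] psi 52.578892059209814
[ 0.17 -3.42 12.96] [-0.752  0.24   0.035]
[-0.74 -4.24 13.11] [-0.782  0.267  0.097]
[ 0.13 -3.85 13.02] [-0.807  0.271  0.021]
[-0.34 -3.08 13.59] [-0.851  0.276  0.056]
```

View pics/wrist16b.png

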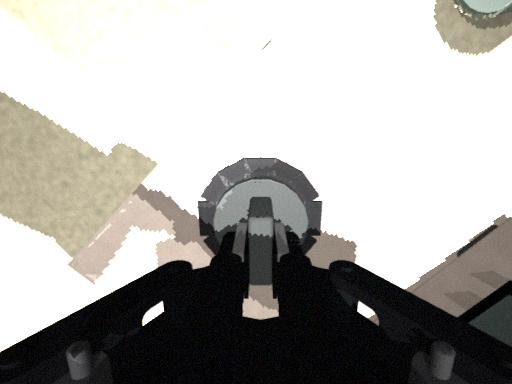

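Call:
{"name": "carry_out", "arguments": {"increments": [[[-0.0004,0,-0.0003,0,2,0,1],[0,0.0003,0,0,1,0,1],[0,0,0,0,0,0,1],[0,0,0,0,0,0,1],[0,0,0,0,0,0,1]]]}}

```text
time_s: 18.8
ee_pos: [0.5563, 0.1594, 0.2692]
tool_rot: [0.643, 0.299, -0.295, -0.641]
force: [0.5, -3.1, 16.3]
width: 0.0111
```

```bash
python3 chk.py wrist17;python3 - <<'E'
from h import *
F=[]
for i in range(8):
    s=obs();F.append(np.r_[s['force'],s['moment']]); viewer.get_image('top')
print(np.mean(F,0).round(3))
s=obs();ee=np.array(s['ee_pos']);Rm=Rn.from_quat(s['tool_rot']).as_matrix()
p,K,R,t=load('wrist17')
big=np.clip((cv2.resize(p[140:300,180:340],None,fx=4,fy=4,interpolation=cv2.INTER_CUBIC).astype(float)-5)*2,0,255).astype(np.uint8)
def dr(P,col):cv2.polylines(big,[((proj(np.array(P),K,R,t)-[180,140]+.5)*4).astype(np.int32)],1,col,1)
cen=ee[:2]+(Rm@[.0005,0,.003])[:2]
print('cell',cen)
th=np.linspace(0,2*np.pi,60)
for zz,r in((.08,.037),(.086,.028)):dr(np.c_[(.553 if r>.03 else cen[0])+r*np.cos(th),(.162 if r>.03 else cen[1])+r*np.sin(th),0*th+zz],(0,255,0))
x=Rm[:2,0];z=Rm[:2,2]
for zz,col in((.086,(0,255,255)),(.12,(0,0,255))):dr([np.r_[cen+a*x+b*z,zz] for a,b in((.006,.018),(-.006,.018),(-.006,-.018),(.006,-.018))],col)
cv2.imwrite('pics/w17o.png',big[:600])
p=save('scene','scene17')[0]
cv2.imwrite('pics/s17.png',cv2.resize(p[60:260,190:410],None,fx=3,fy=3))
E
```

```text
{'time_s': np.float64(18.8), 'ee_pos': array([0.5563, 0.1594, 0.2692]), 'joint_pos': array([ 0.2365,  0.2029,  1.9443, -0.0024,  0.9884, -0.6283]), 'width': np.float64(0.0111), 'force': array([ 0.4524, -3.0842, 16.3133]), 'moment': array([-0.7558,  0.4056,  0.3271])}
[[ 0.648  0.006 -0.762]
 [ 0.762 -0.001  0.648]
 [ 0.004 -1.    -0.005]] psi 49.628830326875224
[-0.884 -3.204 15.015 -0.727  0.429  0.329]
cell [0.5543478  0.16169775]
```

View pics/w17o.png

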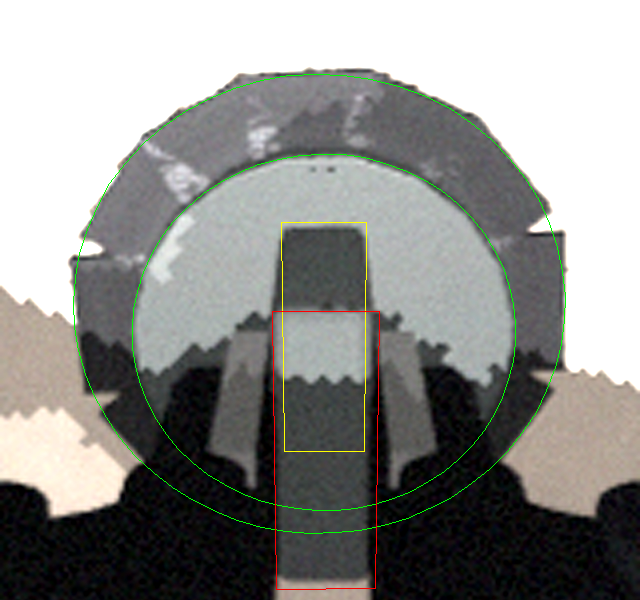

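View pics/s17.png

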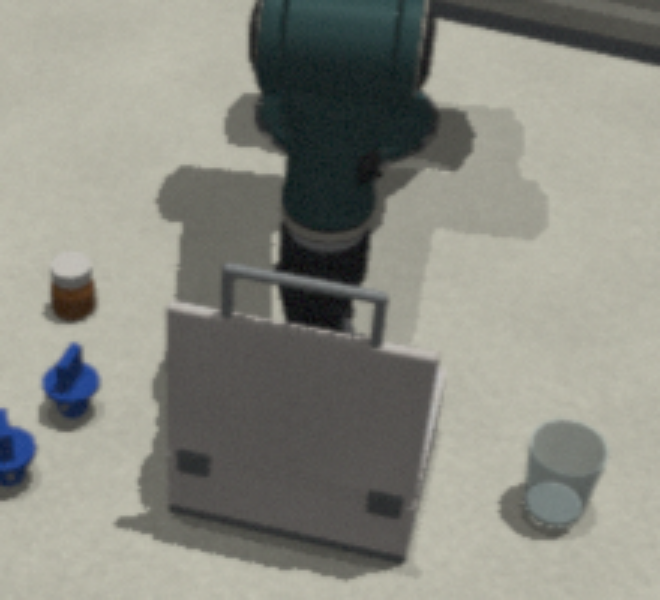

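The moment has risen to 0.33 N m, which is the stop. The overlay shows the flange on the ring and the rib square in the pads. Last I check the lid angle.

```bash
python3 - <<'E'
from fit import *
_,K,R,t=load('scene17');p=[.553,.162,.134]
for q in np.arange(1.4,1.8,.05):
    P=np.array([W(p,hand(q,y)) for y in(-.058,.058)]);print(round(q,2),proj(P,K,R,t).round(1).tolist())
print('obs',[190+228/3,60+268/3],[190+385/3,60+297/3])
E
```

```text
1.4 [[270.1, 140.6], [318.3, 149.3]]
1.45 [[269.0, 142.7], [317.6, 151.5]]
1.5 [[267.8, 145.1], [316.7, 154.0]]
1.55 [[266.6, 147.7], [315.9, 156.8]]
1.6 [[265.5, 150.5], [315.0, 159.7]]
1.65 [[264.2, 153.5], [314.1, 162.8]]
1.7 [[263.0, 156.7], [313.2, 166.2]]
1.75 [[261.8, 160.2], [312.2, 169.7]]
1.8 [[260.5, 163.8], [311.2, 173.5]]
obs [266.0, 149.33333333333331] [318.33333333333337, 159.0]
```

The lid is at about 1.58 rad. I hand the job in.

```bash
python3 - <<'E'
from h import *
s=obs();print(np.round(s['force'],1),np.round(s['moment'],2),s['width'],s['time_s'])
print(ticket.sign_off())
E
```

```text
[-0.7 -3.8 15.6] [-0.7   0.4   0.37] 0.011007412555084547 19.3
the job is handed in; nothing more can be done
None
```

I raised the lid upright, pushed the grey ribbed cell fully home in the port and turned it clockwise to its stop. I handed the job in at 19.3 s with the cell still gripped and pressed. No verdict was reported.

The last checks, before handing in:
- **Lid:** about 1.58 rad, from the handle's position in the scene camera.
- **Pressed home:** the tool stopped going down at TCP height 0.269 m and the upward push was about 15 N, so the flange is on the ring.
- **Turned to the stop:** the tool turned 93°. The vertical-axis moment rose from about 0.05 to over 0.3 N m in the last 3°.
- **Grip:** the finger opening was 11 mm on the 12 mm rib, with the rib square in the pads.
- **Centring:** the cell is within about 1.5 mm of the port centre by the wrist camera; the limit is 4 mm.
- **Bystanders:** the jar and beaker stood in place in the last scene view. I did not look at the blank again at the end; it was in place in the earlier top view.

Two things disagreed or were not ideal:
- **Port position:** the first fit and the wrist camera differed by 2–3 mm. I used the wrist value.
- **Lid path:** while raising the lid, the path strayed a few mm off its arc, with up to about 22 N on the tool. I corrected it along the way.

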